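Click the batch counter on to its pointer

ROBOT

A 7-joint arm with a two-finger parallel gripper is mounted at the origin on a cart in front of the work surface, level with it; the furniture and walls round the work are solid. World frame = base frame: x ahead of the robot, y to its left, z up, the work surface at z = 0. Lengths are in mm, angles in rad, forces in N, time in s.
With the tool pointing down it reaches from about 400 to 875 mm from the base axis. Payload 4.4 kg.
Tool frame: the origin (TCP) lies at the very end of the fingers, on their centre line; the grasp point (between the pads) lies 19 mm behind it; z points along the fingers, y is the line along which they close (so a half turn about z gives the same grasp; the last joint's range is limited). The gripper opens to 85 mm and grips with 20 to 120 N. Pads are 22 mm wide; open, the fingers measure 114 mm over their backs; the gripper's body (76 mm by 85 mm) begins 54 mm behind the grasp point. The pads swing forward as they close: fully open they stand 13 mm farther back than shut.
Start: joints at [-1.25, 0.628, 0.038, 1.517, -0.027, 0.996, -0.02], TCP at [245.175, 602.002, 231.313] pointing down, gripper open.
Joint ranges: [-3.06, 3.06], [-0.37, 2.12], [-1.25, 1.32], [0.18, 2.47], [-1.1, 4.24], [0.23, 1.98], [-2.94, 2.94]. Speed limits (rad/s): [2.57, 2.57, 3.14, 3.14, 3.14, 3.14, 3.14].

INTERFACE

Orientations are given as [roll, pitch, yaw] about the fixed x, y, z axes, in that order (R = Rz(yaw) Ry(pitch) Rx(roll)).
In Python, from cell import monitor, viewer, workorder gives the robot as it stands.
- The arm moves only by the tool arm_command, never from a script. Its argument "series" is one flat list of numbers, 5 for each row, row after row: the opening in per cent of the stroke, from 0 (shut) to 100 (fully open), then the shift along the tool's x, y, z in cm, then the turn about the tool's z in degrees. In form: [claw, x, y, z, roll, claw, x, y, z, roll, ...]. A call has exactly 5 rows; each row is the pose to reach, as a shift and turn from the pose commanded when the call began, along the tool's axes at that moment; what a row does not reach only later rows make up. A row lasts 1/12 s, in which the tool goes at most 41.7 mm and 7.16 degrees, less where a joint would pass 70% of its speed; a pose out of reach is approached as far as the arm can. A call with a gripper value outside its range is refused whole. The fingers move at their own pace and stop on an object; the grip force is fixed at half the most. Time passes only in rows, so rows that repeat a pose let the fingers close, or fill a call up. It gives the time, the measured TCP pose, the force, the opening and the grip force at its end, in the units of the state.
- monitor.read_state(): the state, without advancing time (a new reading comes with each control period).
- viewer.get_image(name): name is "side" or "top" or "wrist"; returns (picture, depth): 420x560x3 uint8, red, green, blue; 420x560 float32, mm along the optical axis (not along the pixel's ray), 0 where there is no reading.
- viewer.camera_model(name): a dict with "mtx" (3x3 intrinsics, pixels), "R" (3x3) and "t" (3): a world point X has camera coordinates R X + t. Camera axes: x right, y down, z forward; pixel columns grow to the right and rows downward; lengths in mm; the calibration is good to about 2 mm. The wrist camera is an equidistant fisheye: a pixel r from the principal point sees the ray r / f radians off the axis. A picture is of the moment at which its call begins: read the wrist's pose just before it. camera_model takes no time and is no camera call; for the wrist camera it gives the pose at the moment of the call.
- workorder.finish_job(): hands the job in; it is judged then, once.
The state is a dict: "clock": time; "qpos": joint angles; "qd": joint speeds; "tau": joint torques, N m; "eef_pos": TCP position; "tool_rot": TCP orientation; "force": force on the tool from outside, world axes, zero at the start; "torque": the same for the moment, N m; "width": finger opening in mm; "gripper_force": force on a finger pad.
Only numpy, scipy, OpenCV 4.12 (cv2) and the standard library are available. Lean on these libraries where they do the work, as an engineer would, in place of code of your own. Each camera call takes 0.05 s, during which the arm holds its last target. There are 200 camera calls.

TASK

With a fingertip, flick the teeth of the batch counter's wooden wheel clockwise (seen from above), one click at a time and taking the finger off the wheel after each click, until the tooth with the upright stud stands at the black pointer on the cap. Do not click past the pointer, and do not lift the counter, push it away or disturb the other things on the worktop.

Things in the scene. Friction and masses are not known exactly. Their poses are not given: they have to be found in the camera images.
- counter: The batch counter, a heavy (about 2 kg) loose device on a rubber pad: square dark steel foot 124x124 mm, 12 mm high; a column 60 mm across; a horizontal wooden wheel; over it a fixed steel cap 70 mm across, top 61 mm above the worktop (black arrow on it 63 mm). Origin: centre of the underside, z up. The arrow (the pointer) points along the body's -x, towards the robot within 0.3 rad.
- axis (a point): On the wheel's upright axis (above the counter's origin), 46 mm above the worktop, at mid-thickness of the wheel. The wheel is 12 mm thick (40 to 52 mm above the worktop): a disc of 37 mm radius with 8 straight teeth every 45 degrees, 10 mm wide, reaching 72 mm from the axis. Their outer 35 mm is free from above, with 28 mm of air beneath, down to the foot. At rest one tooth stands at the pointer.
- wheel (a joint): Turn of the wheel in rad, growing clockwise seen from above; 0 = studded tooth rests at the pointer, at value v it stands at angle pi - v in the counter's frame. A click is pi/4; it starts 3 or 4 clicks short (-2.36 or -3.14). A spring ratchet resists with about 2 N at the tooth; after some 32 degrees it snaps on to the new click. Let go sooner, it springs back. Anticlockwise it locks.
- stud (a point): Top of the upright steel stud, 16 mm in diameter and 14 mm high, on the top of the marked tooth, 62 mm from the wheel's axis, 66 mm above the worktop. The other seven teeth are bare.
- pointer (a point): Tip of the black arrow on the cap, 36 mm from the axis, 61 mm above the worktop.
- tuna_tin: Bystander: round tin, 86 mm in diameter, 40 mm high, beside the counter on its right. Origin: centre of the underside.
- butter_pack: Bystander: flat butter pack 73x102x37 mm beside the counter on its left. Origin: centre of the underside.
- mug: Bystander: spotted mug 82 mm wide, 117 mm with its handle, 91 mm high, near the front edge on the left. Origin: underside.
- teaspoon: Bystander: teaspoon 132 mm long, 9 mm high, lying in front of the counter. Origin: centre of the underside.
- salt_shaker: Bystander: salt shaker 44 mm wide, 90 mm high, behind on the left. Origin: centre of the underside.
- jar_honey: Bystander: honey jar 58 mm wide, 90 mm high, close behind the counter. Origin: centre of the underside.

How it is judged:
By the outcome, as a careful person would: the job done as asked, in the order asked, and still so for the second after the job is handed in, with the robot touching nothing.
It also fails if it takes over 61 s, if anything falls off the work surface, if the arm or the gripper's body presses on something with over 40 N, if the wrist force passes 120 N, or if a joint passes its speed limit or range.

## Working session

There is one attempt and no reset: what is moved stays moved. The work goes in short steps, Python scripts to look and compute and a tool call to move; the robot and the scene stay as the last step left them, time stands still between calls to the robot, and variables do not carry over. Pictures are saved under pics/ and viewed, at most 10 in all, crops included, and the job is handed in when it is done.

Besides the shell and the picture viewer there is one more tool, called after "Request:" by a JSON object that holds its "api" and its "payload". arm_command: Moves the arm, as the interface text tells. Its arguments: {"type":"object","properties":{"series":{"type":"array","items":{"type":"number"}}},"required":["series"]}

```bash
mkdir -p pics; ls; python3 - <<'E'
from cell import monitor, viewer, workorder
import cv2,numpy as np
s=monitor.read_state();print(s)
a,d=viewer.get_image("top");cv2.imwrite("pics/top.png",a[:,:,::-1]);np.savez("top.npz",a=a,d=d)
b,d2=viewer.get_image("side");np.savez("side.npz",a=b,d=d2);cv2.imwrite("pics/side.png",b[:,:,::-1])
for n in("top","side","wrist"):print(n,viewer.camera_model(n))
E
```

```text
pics
{'clock': 0.0, 'qpos': array([-1.24978625,  0.6293476 ,  0.03845402,  1.51837386, -0.02699154,
        0.99629571, -0.0200047 ]), 'qd': array([ 0.00032379, -0.00030206,  0.00015435,  0.00059305,  0.00126937,
       -0.0012044 , -0.0017105 ]), 'tau': array([ 7.39382153e-05, -5.63393104e+01,  1.22633826e+00, -1.93446082e+01,
        1.11015287e-02,  1.05083728e-02, -3.82450628e-05]), 'eef_pos': array([244.94889436, 601.40207616, 230.38648717]), 'tool_rot': array([-3.13968692e+00,  3.95886831e-05,  2.75477262e+00]), 'force': array([-0.89303131, -0.41028407, -0.86292365]), 'torque': array([0.05168227, 0.02518332, 0.02724558]), 'gripper_force': 0.0, 'width': 85.3705500299299}
top {'mtx': array([[444.10248917,   0.        , 270.94674045],
       [  0.        , 444.10248917, 206.89737139],
       [  0.        ,   0.        ,   1.        ]]), 'R': array([[ 0.00957047, -0.99985727,  0.01392315],
       [-0.99274888, -0.01116908, -0.11968675],
       [ 0.11982518, -0.01267673, -0.99271407]]), 't': array([173.94649226, 527.19004392, 934.66262504])}
side {'mtx': array([[391.52589938,   0.        , 287.16523022],
       [  0.        , 391.52589938, 205.96218987],
       [  0.        ,   0.        ,   1.        ]]), 'R': array([[ 0.99750237, -0.0700106 ,  0.00935635],
       [-0.03832232, -0.64770366, -0.76092797],
       [ 0.05933316,  0.75866889, -0.6487689 ]]), 't': array([-528.13964797,  194.48292767,  845.50804325])}
wrist {'mtx': array([[325.1922621 ,   0.        , 277.91897698],
       [  0.        , 325.1922621 , 211.89391946],
       [  0.        ,   0.        ,   1.        ]]), 'R': array([[ 0.37727441,  0.92609897, -0.00217293],
       [ 0.89323795, -0.36326598,  0.2648845 ],
       [ 0.24451991, -0.10187509, -0.9642777 ]]), 't': array([-647.69500409,  -34.03014632,  378.49009554])}
```

View pics/top.png

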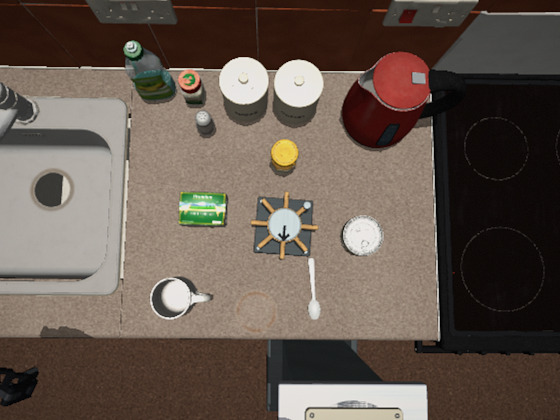

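View pics/side.png

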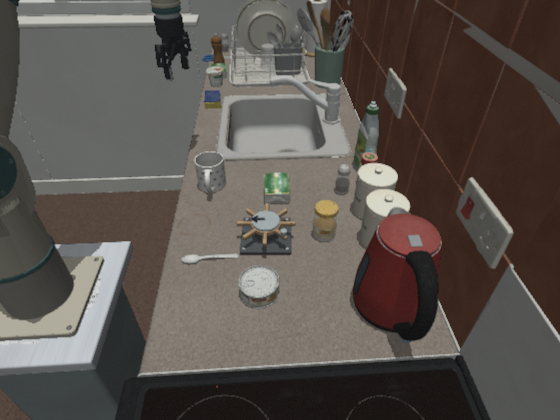

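The top view shows the counter at about (284,225) with its arrow pointing down in the picture, towards the robot. The stud seems to be on the upper-right tooth, about (306,206), which would be 3 clicks short. The tin is at (362,236), the spoon at (313,290) and the butter at (203,209). Next I measure these and zoom in.

```bash
cat > h.py <<'E'
import numpy as np,cv2
from cell import monitor,viewer
def world(n,d,cm=None):
    """per-pixel world xyz from a depth picture (pinhole cameras)"""
    c=cm or viewer.camera_model(n);K=c["mtx"];v,u=np.mgrid[:420,:560]
    P=np.stack([(u-K[0,2])/K[0,0]*d,(v-K[1,2])/K[1,1]*d,d],-1)
    return (P-c["t"])@c["R"]
def proj(n,X):
    c=viewer.camera_model(n);p=c["R"]@np.array(X,float)+c["t"];q=c["mtx"]@p;return q[:2]/q[2]
E
python3 - <<'E'
from h import *
for n in("top",):
    f=np.load(n+".npz");W=world(n,f["d"]);a=f["a"]
    print("table z",np.median(W[280:300,230:290,2]))
    R=(slice(180,275),slice(235,335));w=W[R].reshape(-1,3);px=a[R].reshape(-1,3).astype(int)
    cap=w[(w[:,2]>56)&(w[:,2]<64.5)];print("cap",len(cap),np.median(cap,0),cap.min(0),cap.max(0))
    for _ in range(3):
        c0=np.median(cap,0);cap=cap[np.hypot(*(cap[:,:2]-c0[:2]).T)<40]
    (cx,cy),r=cv2.minEnclosingCircle(cap[:,:2].astype(np.float32));print("cap circle",cx,cy,r)
    blk=(px.sum(1)<110)&(w[:,2]>55);b=w[blk];print("arrow",len(b),b.mean(0),b.min(0),b.max(0))
    wd=(px[:,0]-px[:,2]>45)&(w[:,2]>30);t=w[wd];ang=np.arctan2(t[:,1]-cy,t[:,0]-cx);rr=np.hypot(t[:,0]-cx,t[:,1]-cy)
    m=(rr>40)&(rr<80);print("teeth z",np.median(t[m],0),"offset deg mod45",np.degrees(np.angle(np.exp(8j*ang[m]).mean()))/8,rr[m].max())
    hi=w[(w[:,2]>57)&(np.hypot(w[:,0]-cx,w[:,1]-cy)>48)&(np.hypot(w[:,0]-cx,w[:,1]-cy)<80)];print("stud",len(hi),hi.mean(0) if len(hi) else 0)
    ft=w[(w[:,2]>7)&(w[:,2]<18)&(px.sum(1)<250)];print("foot rect",cv2.minAreaRect(ft[:,:2].astype(np.float32)),len(ft))
    w=W.reshape(-1,3)
    for nm,(u,v) in dict(tin=(362,236),butter=(203,209),mug=(173,296),spoonb=(315,308),spoont=(311,262),honey=(284,155),salt=(204,120)).items():print(nm,W[v,u].round())
    t=cv2.resize(a[170:290,225:345],(600,600),interpolation=cv2.INTER_CUBIC);cv2.imwrite("pics/c1.png",t[:,:,::-1])
E
```

```text
table z 0.7075074202137186
cap 831 [487.63211817 152.15698249  60.88115471] [452.43730733  88.77279413  56.01450511] [552.31623109 210.85306394  64.37481675]
cap circle 486.7210693359375 152.2972412109375 35.16355514526367
arrow 22 [465.25259357 152.5838047   63.67144157] [456.36170164 143.77747105  60.49458413] [481.44776051 162.57571604  66.18395781]
teeth z [483.04391234 153.61057816  52.26784481] offset deg mod45 -4.053884497212225 71.97579440984394
stud 47 [524.91260955 108.20843469  65.72168722]
foot rect ((486.07855224609375, 152.35260009765625), (123.07649230957031, 123.29093933105469), 86.43584442138672) 470
tin [464. -17.  35.]
butter [518. 326.  37.]
mug [331. 390.   6.]
spoonb [308.  81.   4.]
spoont [407.  90.   3.]
honey [627. 154.  87.]
salt [700. 322.  86.]
```

View pics/c1.png

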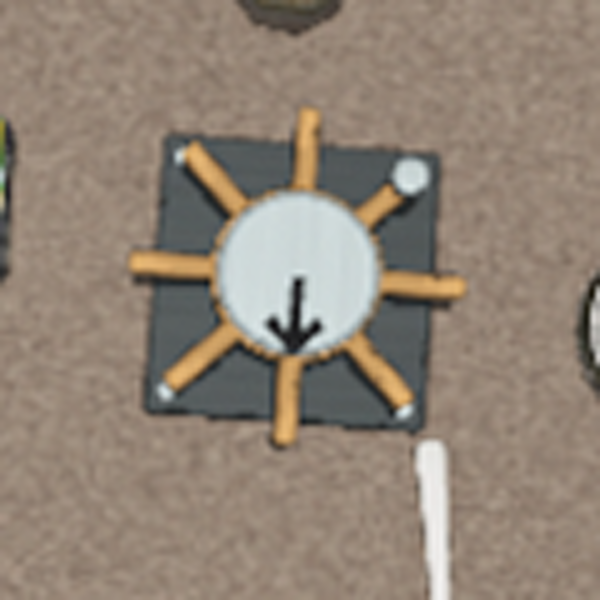

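Measurements:
- The counter is at about (486.5, 152.3) with yaw about -4°. The foot is 123 mm and the cap radius 35 mm, which match the given sizes.
- The stud is at (525, 108, 66), at -49° and 58 mm from the axis, so the wheel is 3 clicks short.

Plan: use the shut fingers on the left-front side to push the tooth at 131° round to 86°, coming in from above and lifting off after each click. The first move carries the hand high over the mug.

Request:
{"api": "arm_command", "payload": {"series": [0,-2,-2,0,0,0,-4.5,-4.5,0,0,0,-7,-7,0,0,0,-9.5,-9.5,0,0,0,-12,-12,0,0]}}

```text
clock: 0.52
eef_pos: [311.2, 443.8, 230.9]
tool_rot: [-3.141, -0.0, 2.755]
force: [0.8, -0.9, 0.0]
width: 25.4
gripper_force: 0.0
```

Request:
{"api": "arm_command", "payload": {"series": [0,-2.5,-2.5,0,0,0,-5,-5,0,0,0,-7.5,-7.5,0,0,0,-10,-10,0,0,0,-12,-12,0,0]}}

```text
clock: 0.93
eef_pos: [377.5, 286.1, 231.1]
tool_rot: [-3.14, 0.0, 2.753]
force: [0.1, -0.6, -0.1]
width: -0.2
gripper_force: 0.0
```

Request:
{"api": "arm_command", "payload": {"series": [0,-2,-2,0,-6,0,-4,-4,0,-12,0,-6,-6,0,-18,0,-7,-7,2,-24,0,-7,-7,4,-30]}}

```text
clock: 1.35
eef_pos: [417.5, 194.3, 191.6]
tool_rot: [-3.141, 0.003, -3.006]
force: [-0.4, -1.2, -0.8]
width: 0.1
gripper_force: 0.0
```

Request:
{"api": "arm_command", "payload": {"series": [0,0.15,0.4,3,-5,0,0.15,0.4,6,-10.7,0,0.15,0.4,9,-10.7,0,0.15,0.4,9,-10.7,0,0.15,0.4,9,-10.7]}}

```text
clock: 1.77
eef_pos: [412.2, 201.0, 100.4]
tool_rot: [-3.141, -0.004, -2.819]
force: [-0.8, 0.1, 0.6]
width: 0.2
gripper_force: 0.0
```

```bash
python3 - <<'E'
from h import *
s=monitor.read_state();print(s["eef_pos"],s["tool_rot"],s["qpos"])
a,d=viewer.get_image("side");W=world("side",d)
c=np.array(proj("side",s["eef_pos"]));print("tcp px",c)
p=W.reshape(-1,3);e=s["eef_pos"];m=(np.hypot(p[:,0]-e[0],p[:,1]-e[1])<35)&(p[:,2]>80)&(p[:,2]<130)
q=p[m];yaw=s["tool_rot"][2];xh=np.array([np.cos(yaw),np.sin(yaw)]);yh=np.array([np.sin(yaw),-np.cos(yaw)])
for z in range(80,130,8):
    k=q[(q[:,2]>=z)&(q[:,2]<z+8)]
    if len(k):print(z,len(k),"x",np.percentile((k[:,:2]-e[:2])@xh,[2,98]).round(1),"y",np.percentile((k[:,:2]-e[:2])@yh,[2,98]).round(1))
u,v=int(c[0]),int(c[1]);t=cv2.resize(a[v-60:v+60,u-40:u+100],(770,600)[:2],interpolation=cv2.INTER_CUBIC);cv2.imwrite("pics/s2.png",t[:,:,::-1])
E
```

```text
[412.18347135 201.03975239 100.40478499] [-3.14080727 -0.00406203 -2.8185251 ] [-0.45244373  0.58686434 -0.08986009  2.15067226  0.12402454  0.41288737
  1.25263357]
tcp px [233.94964154 194.54053208]
96 4 x [-3.7  5.8] y [-6.7 -3.9]
104 18 x [-12.   10.4] y [-12.5   6.5]
112 26 x [-8.8 10.3] y [-14.3   2.6]
120 26 x [-10.5  10. ] y [-14.4   1.5]
128 4 x [-9.8  6.4] y [-15.1  -5.6]
```

View pics/s2.png

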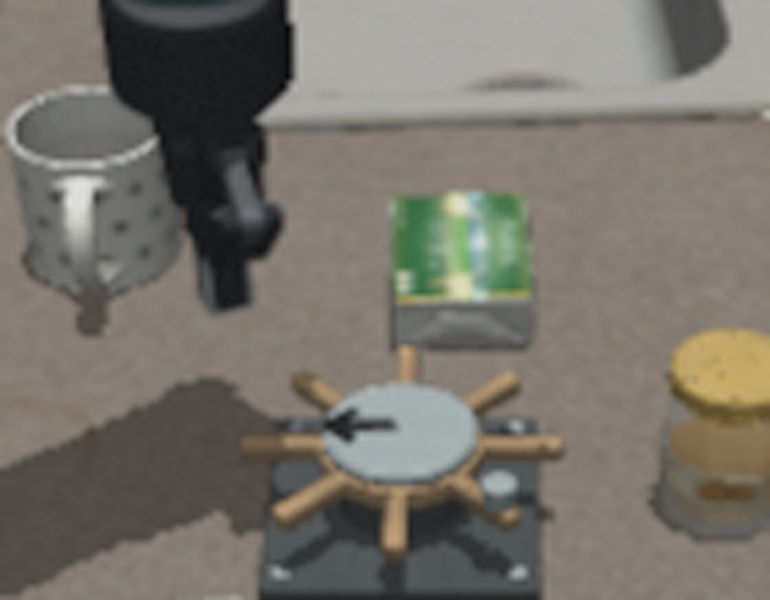

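The side view shows the shut fingers at about (225,300) in the crop, clear of the mug and left-front of the wheel. The tip is about ±11 × ±13 mm, as assumed. Next: descend into the gap and approach the tooth.

Request:
{"api": "arm_command", "payload": {"series": [0,0,-0.35,2,0,0,0,-0.35,4,0,0,0,-0.35,6,0,0,-0.4,-0.35,6,0,0,-0.8,-0.35,6,0]}}

```text
clock: 2.23
eef_pos: [422.8, 201.4, 42.5]
tool_rot: [-3.142, 0.001, -2.818]
force: [0.4, -0.1, -0.5]
width: 0.1
gripper_force: 0.0
```

Request:
{"api": "arm_command", "payload": {"series": [0,-0.5,0,0,0,0,-1,0,0,0,0,-1.5,0,0,0,0,-2,0,0,0,0,-2.5,0,0,0]}}

```text
clock: 2.65
eef_pos: [446.3, 209.4, 41.9]
tool_rot: [3.141, 0.001, -2.818]
force: [-3.6, 0.3, 1.4]
width: -0.1
gripper_force: 1.3
```

Request:
{"api": "arm_command", "payload": {"series": [0,-0.4,0,0.1,0,0,-0.8,0,0.1,0,0,-1.2,0,0.1,0,0,-1.6,0,0.1,0,0,-1.9,0,0.1,0]}}

```text
clock: 3.07
eef_pos: [464.4, 214.5, 40.2]
tool_rot: [-3.141, 0.0, -2.819]
force: [-0.7, -0.3, 0.0]
width: -0.1
gripper_force: 0.2
```

```bash
cat > ck.py <<'E'
from h import *
def pose():
    s=monitor.read_state();e=s["eef_pos"];dx,dy=e[0]-486.5,e[1]-152.3
    print("t %.1f r %.1f z %.1f"%(.948*dx+.317*dy,-.317*dx+.948*dy,e[2]),"F",s["force"].round(1),"clk",s["clock"])
def wheel(save=None):
    a,d=viewer.get_image("top");W=world("top",d)[170:290,225:345];w=W.reshape(-1,3)
    c0=w[(abs(w[:,2]-61)<4)&(np.hypot(w[:,0]-486.5,w[:,1]-152.3)<45)]
    rr=np.hypot(w[:,0]-486.5,w[:,1]-152.3)
    hi=w[(w[:,2]>59)&(w[:,2]<72)&(rr>48)&(rr<75)];
    ft=w[(w[:,2]>7)&(w[:,2]<18)&(rr<95)]
    print("stud n",len(hi),hi.mean(0).round(1) if len(hi) else "", "deg",np.degrees(np.arctan2(hi[:,1].mean()-152.3,hi[:,0].mean()-486.5)).round(1) if len(hi) else "","foot",cv2.minAreaRect(ft[:,:2].astype(np.float32)))
    if save:cv2.imwrite(save,cv2.resize(a[170:290,225:345],(600,600),interpolation=cv2.INTER_CUBIC)[:,:,::-1])
E
python3 -c "
from ck import *
pose();wheel('pics/k1.png')"
```

```text
t -1.2 r 66.0 z 40.2 F [-0.7 -0.3  0. ] clk 3.0667
stud n 47 [490.9  91.2  66.5] deg -85.9 foot ((537.14990234375, 112.57533264160156), (92.61338806152344, 56.185890197753906), 50.919307708740234)
```

The stud has turned 37° and the snap isn't complete yet, so I push a little further.

Request:
{"api": "arm_command", "payload": {"series": [0,-0.1,0,0,0,0,-0.2,0,0,0,0,-0.3,0,0,0,0,-0.3,0,0,0,0,-0.3,0,0,0]}}

```text
clock: 3.53
eef_pos: [466.6, 216.0, 40.3]
tool_rot: [3.141, 0.0, -2.818]
force: [-0.2, 0.9, 0.3]
width: -0.1
gripper_force: 0.0
```

```bash
python3 -c "
from ck import *
pose();wheel('pics/k2.png')"
```

```text
t 1.3 r 66.7 z 40.3 F [-0.2  0.9  0.3] clk 3.5333
stud n 22 [486.2  89.9  66.2] deg -90.3 foot ((520.7142333984375, 126.95585632324219), (76.51966857910156, 52.85733413696289), 86.61856079101562)
```

The force is gone, so it has snapped. I lift straight up, move back above the start and check.

Request:
{"api": "arm_command", "payload": {"series": [0,0,0,2,0,0,0,0,0,0,0,0,0,-2,0,0,0,0,-4,0,0,0,0,-6,0]}}

```text
clock: 4.0
eef_pos: [466.1, 215.8, 100.7]
tool_rot: [-3.142, -0.001, -2.818]
force: [0.1, -0.1, 0.4]
width: -0.1
gripper_force: 0.0
```

The first row of that call had a wrong z: it dipped 2 cm, down to about z = 20. That was still above the 12 mm foot and no force showed. Moving back to the start point and checking the result.

Request:
{"api": "arm_command", "payload": {"series": [0,1.5,0,0,0,0,3,0,0,0,0,4.5,0,0,0,0,5.7,0,0,0,0,5.7,0,0,0]}}

```text
clock: 4.42
eef_pos: [409.5, 196.5, 100.3]
tool_rot: [-3.141, -0.004, -2.817]
force: [-0.3, 0.2, 0.4]
width: -0.5
gripper_force: 0.0
```

```bash
python3 -c "
from ck import *
pose();wheel('pics/k3.png')"
```

```text
t -59.0 r 66.3 z 100.3 F [-0.3  0.2  0.4] clk 4.4167
stud n 49 [482.6  91.2  66. ] deg -93.7 foot ((491.25274658203125, 152.40277099609375), (123.75173950195312, 130.8446502685547), 86.29177856445312)
```

View pics/k3.png

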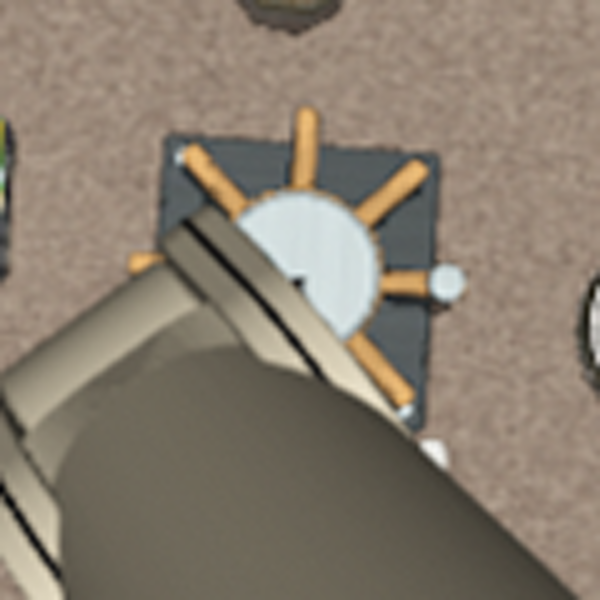

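One click is done. The stud is now on the right at (446,283), at -93.7°, and the counter hasn't moved. Second click, same motion.

Request:
{"api": "arm_command", "payload": {"series": [0,0,0,2,0,0,0,0,4,0,0,0,0,6,0,0,-0.4,0,6,0,0,-0.9,0,6,0]}}

```text
clock: 4.88
eef_pos: [421.3, 200.7, 39.7]
tool_rot: [-3.141, -0.002, -2.818]
force: [0.5, -0.4, -0.1]
width: 0.1
gripper_force: 0.0
```

Request:
{"api": "arm_command", "payload": {"series": [0,-0.6,0,0,0,0,-1.2,0,0,0,0,-1.7,0,0,0,0,-2.2,0,0,0,0,-2.6,0,0,0]}}

```text
clock: 5.3
eef_pos: [446.6, 209.5, 40.9]
tool_rot: [3.141, 0.001, -2.818]
force: [-3.3, 1.1, 0.5]
width: -0.2
gripper_force: 1.2
```

Request:
{"api": "arm_command", "payload": {"series": [0,-0.4,0,0,0,0,-0.8,0,0,0,0,-1.2,0,0,0,0,-1.6,0,0,0,0,-1.9,0,0,0]}}

```text
clock: 5.72
eef_pos: [464.6, 214.6, 40.3]
tool_rot: [-3.141, 0.001, -2.819]
force: [-0.1, 0.8, -0.2]
width: 0.2
gripper_force: 0.2
```

Request:
{"api": "arm_command", "payload": {"series": [0,-0.1,0,0,0,0,-0.2,0,0,0,0,-0.3,0,0,0,0,-0.4,0,0,0,0,-0.4,0,0,0]}}

```text
clock: 6.13
eef_pos: [467.8, 216.4, 40.3]
tool_rot: [3.141, 0.0, -2.818]
force: [-0.1, -0.4, -0.6]
width: 0.5
gripper_force: 0.0
```

```bash
python3 -c "
from ck import *
pose();wheel('pics/k4.png')"
```

```text
t 2.6 r 66.7 z 40.3 F [-0.1 -0.4 -0.6] clk 6.1333
stud n 0  deg  foot ((522.1727294921875, 125.79967498779297), (74.94709014892578, 49.9967041015625), 85.87623596191406)
```

The stud is hidden by the arm and there is no force. I lift off, go back and check.

Request:
{"api": "arm_command", "payload": {"series": [0,0,0,-1,0,0,0,0,-2.5,0,0,0,0,-4,0,0,0,0,-5,0,0,0,0,-6,0]}}

```text
clock: 6.6
eef_pos: [467.6, 216.3, 101.6]
tool_rot: [3.141, 0.001, -2.818]
force: [-0.0, 0.4, -0.1]
width: -0.0
gripper_force: 0.0
```

Request:
{"api": "arm_command", "payload": {"series": [0,1.5,0,0,0,0,3,0,0,0,0,4.5,0,0,0,0,5.8,0,0,0,0,5.8,0,0,0]}}

```text
clock: 7.02
eef_pos: [409.4, 196.4, 100.5]
tool_rot: [-3.141, -0.004, -2.817]
force: [-0.3, -0.2, -0.2]
width: -0.1
gripper_force: 0.0
```

```bash
python3 -c "
from ck import *
pose();wheel('pics/k5.png')
a,d=viewer.get_image('side');u,v=proj('side',[486,152,50]).astype(int);print(u,v)
cv2.imwrite('pics/k5s.png',cv2.resize(a[v-55:v+45,u-60:u+60],(720,600),interpolation=cv2.INTER_CUBIC)[:,:,::-1])
W=world('side',d)[v-55:v+45,u-60:u+60].reshape(-1,3);r=np.hypot(W[:,0]-486.5,W[:,1]-152.3);q=W[(W[:,2]>59)&(W[:,2]<72)&(r>48)&(r<72)];print(len(q),q.mean(0))
"
```

```text
t -59.1 r 66.2 z 100.5 F [-0.3 -0.2 -0.2] clk 7.0167
stud n 43 [440.2 111.5  66.5] deg -138.6 foot ((487.8865661621094, 160.4094696044922), (139.3184051513672, 122.74715423583984), 86.263427734375)
265 222
40 [440.79388348 108.19101159  65.40194264]
```

View pics/k5s.png

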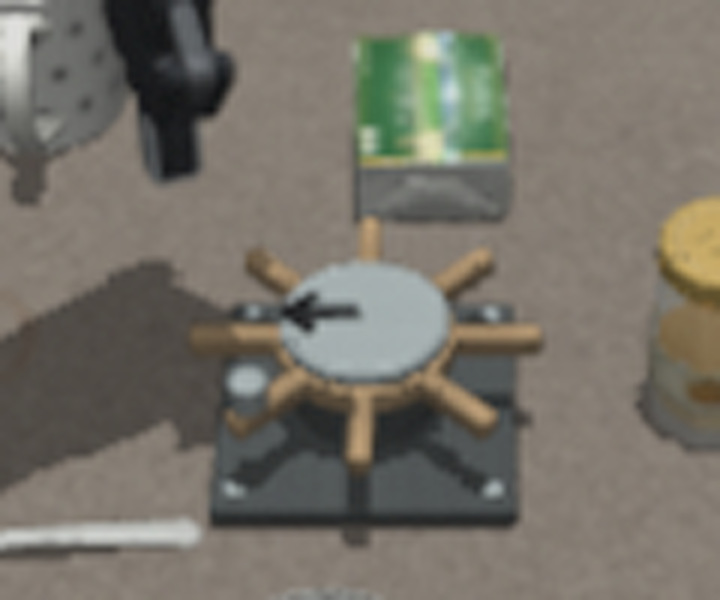

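The side view shows the stud at (245,380), one tooth short of the arrow and at -138.6°. Two clicks are done; now the third and last.

Request:
{"api": "arm_command", "payload": {"series": [0,0,0,2,0,0,0,0,4,0,0,0,0,6,0,0,-0.4,0,6,0,0,-0.9,0,6,0]}}

```text
clock: 7.53
eef_pos: [421.5, 200.7, 39.8]
tool_rot: [-3.141, -0.002, -2.818]
force: [0.0, 1.1, 0.9]
width: -0.3
gripper_force: 0.0
```

Request:
{"api": "arm_command", "payload": {"series": [0,-0.6,0,0,0,0,-1.2,0,0,0,0,-1.7,0,0,0,0,-2.2,0,0,0,0,-2.6,0,0,0]}}

```text
clock: 7.95
eef_pos: [446.6, 209.5, 40.9]
tool_rot: [3.141, 0.001, -2.818]
force: [-3.7, 1.6, 0.9]
width: 0.3
gripper_force: 1.2
```

Request:
{"api": "arm_command", "payload": {"series": [0,-0.4,0,0,0,0,-0.8,0,0,0,0,-1.2,0,0,0,0,-1.6,0,0,0,0,-1.9,0,0,0]}}

```text
clock: 8.37
eef_pos: [464.6, 214.6, 40.3]
tool_rot: [-3.141, 0.0, -2.819]
force: [-0.5, 0.1, -0.6]
width: -0.2
gripper_force: 0.2
```

Request:
{"api": "arm_command", "payload": {"series": [0,-0.1,0,0,0,0,-0.2,0,0,0,0,-0.3,0,0,0,0,-0.4,0,0,0,0,-0.4,0,0,0]}}

```text
clock: 8.78
eef_pos: [467.8, 216.3, 40.3]
tool_rot: [3.141, 0.0, -2.818]
force: [-0.1, 0.7, -0.4]
width: 0.2
gripper_force: 0.0
```

Request:
{"api": "arm_command", "payload": {"series": [0,0,0,-1,0,0,0,0,-2.5,0,0,0,0,-4,0,0,0,0,-5,0,0,0,0,-6,0]}}

```text
clock: 9.2
eef_pos: [467.6, 216.3, 101.6]
tool_rot: [3.141, 0.001, -2.818]
force: [0.4, 0.2, -0.4]
width: 0.2
gripper_force: 0.0
```

Request:
{"api": "arm_command", "payload": {"series": [0,1.5,0,-1,0,0,3,0,-2,0,0,4.5,0,-3,0,0,5.8,0,-4,0,0,5.8,0,-4,0]}}

```text
clock: 9.62
eef_pos: [410.5, 196.9, 141.8]
tool_rot: [-3.141, -0.001, -2.817]
force: [-0.5, -0.8, -0.2]
width: 0.3
gripper_force: 0.0
```

```bash
python3 -c "
from ck import *
pose();wheel('pics/k6.png')
a,d=viewer.get_image('side');u,v=265,222
cv2.imwrite('pics/k6s.png',cv2.resize(a[v-55:v+45,u-60:u+60],(720,600),interpolation=cv2.INTER_CUBIC)[:,:,::-1])
W=world('side',d)[v-55:v+45,u-60:u+60].reshape(-1,3);r=np.hypot(W[:,0]-486.5,W[:,1]-152.3);q=W[(W[:,2]>59)&(W[:,2]<72)&(r>48)&(r<72)];print(len(q),q.mean(0))
"
```

```text
t -57.9 r 66.4 z 141.8 F [-0.5 -0.8 -0.2] clk 9.6167
stud n 0  deg  foot ((489.74420166015625, 152.381591796875), (124.2390365600586, 117.67781066894531), 86.07786560058594)
37 [425.28526431 153.28832108  65.62348755]
```

View pics/k6s.png

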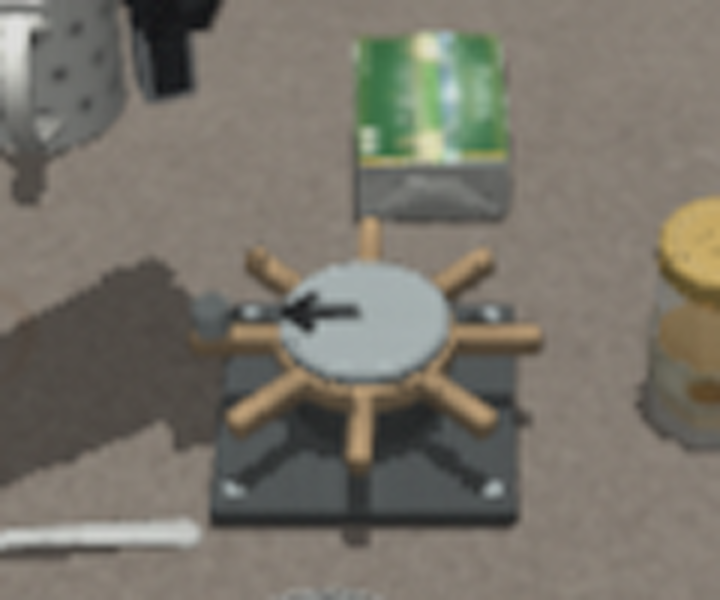

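The side view shows the stud at (210,315), right in front of the arrow tip and in the arm's shadow. It measures (425, 153, 66) against an expected (425, 157, 66), within the same few millimetres of side-camera offset in y as before. The counter and the bystanders in view look unmoved and the arm is clear, so I hand in.

```bash
python3 -c "
from cell import workorder
print(workorder.finish_job())"
```

```text
the job is handed in; nothing more can be done
None
```

The wheel was flicked three single clicks clockwise and the studded tooth now rests at the pointer, with the finger off the wheel, nothing visibly disturbed, and the job handed in at about 10 s.

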